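# Load the cell carrier and hang it back up

### The arm

A 6-joint arm with a two-finger parallel gripper is mounted at the origin on a cart in front of the work surface, level with it; the furniture and walls round the work are solid. World frame = base frame: x ahead of the robot, y to its left, z up, the work surface at z = 0. Lengths are in mm, angles in rad, forces in N, time in s.
With the tool pointing down it reaches from about 400 to 825 mm from the base axis. Payload 7 kg.
Tool frame: the origin (TCP) lies at the very end of the fingers, on their centre line; the grasp point (between the pads) lies 19 mm behind it; z points along the fingers, y is the line along which they close (so a half turn about z gives the same grasp; the last joint's range is limited). The gripper opens to 88 mm and grips with 3 to 60 N. Pads are 19 mm wide; open, the fingers measure 130 mm over their backs; the gripper's body (78 mm by 193 mm) begins 47 mm behind the grasp point.
Start: joints at [-0.953, 0.359, 0.012, 0, -1.224, -0.288], TCP at [218.574, -638.608, 198.661] pointing down, gripper open.
Joint ranges: [-3.07, 3.07], [-1.43, 2.12], [-1.02, 1.25], [-3.03, 1.67], [-3.05, -0], [-3.03, 3.03]. Speed limits (rad/s): [2.39, 2.39, 3.01, 3.14, 3.14, 3.14].

### API

Orientations are given as a unit quaternion [x, y, z, w].
In Python, from plant import bot gives the robot as it stands. Calls block until the motion is done:
- bot.move_ptp(position, orientation): joint-space move of the TCP to a pose.
- bot.line_to(position, velocity=150, ori=None): straight line of the TCP; ori=None keeps the orientation; velocity is the mean speed in mm/s.
- bot.move_joints(angles): joint-space move.
- bot.move_gripper(opening, force=None): finger opening in mm; force is the grip in N (None keeps the last); returns when the fingers have stopped.
- bot.pause(seconds).
- bot.solve_ik(position, orientation): joint angles nearest the present ones, or None.
- bot.read_state(): the state.
- bot.camera(name): name is "scene" or "top"; returns the picture (420x560x3 uint8, red, green, blue); there is no depth.
- bot.get_calibration(name): a dict with "fx", "fy", "cx", "cy" (pixels), "distortion" ([k1, k2, p1, p2, k3] as OpenCV has them; the pictures are not rectified), "view" (4x4, takes a point from world to camera coordinates). Camera axes: x right, y up, looking along -z (the intrinsics and any distortion apply to the point x, -y, -z); pixel columns grow to the right and rows downward; lengths in mm; the calibration is good to about 2 mm. A picture is of the moment at which its call begins. get_calibration takes no time and is no camera call.
A pose or a line that the arm cannot do raises bot.Unreachable and nothing moves.
- bot.close_job(): hands the job in; it is judged then, once.
The state is a dict: "t": time; "joint_pos": joint angles; "qvel": joint speeds; "tau": joint torques, N m; "tcp_pos": TCP position; "eef_rot": TCP orientation; "contact_force": force on the tool from outside, world axes, zero at the start; "moment": the same for the moment, N m; "width": finger opening in mm; "finger_force": force on a finger pad.
Only numpy, scipy, OpenCV 4.12 (cv2) and the standard library are available. Lean on these libraries where they do the work, as an engineer would, in place of code of your own. Each camera call takes 0.05 s, during which the arm holds its last target. There are 200 camera calls.

### The job

Load the cell carrier. Take the empty carrier by its handle off the hook and stand it on the cork mat, then slide every loose round battery cell that is on the desk, upright as it stands, all the way down into a tube of its own in the standing carrier. Then hang the loaded carrier back by its handle bar in the trough of the hook, level and still, and let go; leave the mug, the stepped white block and the tape roll where they are.

Things in the scene. Friction and masses are not known exactly. Their poses are not given: they have to be found in the camera images.
- cell0: round battery cell (AA size), 14.8 mm in diameter, 50 mm long, 23 g, standing upright on the desk at the start; may be absent. Origin at the centre of its lower end, z up along its axis. It tips over easily when knocked.
- cell1: round battery cell (AA size), 14.8 mm in diameter, 50 mm long, 23 g, standing upright on the desk at the start; may be absent. Origin at the centre of its lower end, z up along its axis. It tips over easily when knocked.
- cell2: round battery cell (AA size), 14.8 mm in diameter, 50 mm long, 23 g, standing upright on the desk at the start; may be absent. Origin at the centre of its lower end, z up along its axis. It tips over easily when knocked.
- cell3: round battery cell (AA size), 14.8 mm in diameter, 50 mm long, 23 g, standing upright on the desk at the start; may be absent. Origin at the centre of its lower end, z up along its axis. It tips over easily when knocked.
- carrier: loose cell carrier, 0.4 kg, on the hook at the start: base plate 60 (x) x 196 (y) x 6 mm, two grey tube blocks (34 mm in x, tops at z = 38 mm), between them a rigid steel handle: uprights 12 x 6 mm at y = -28 and +28 mm (50 mm clear), a bar along y, 12 mm thick in x, 62 mm long, z = 56 to 74 mm, and on it a black finger tab (see point tab), z = 74 to 100 mm. Origin: centre of the underside; z up
- tube0 (a point): centre of the floor of carrier tube 0, at y = -80 mm, x = 0, z = 6 mm in the carrier's frame; axes as the carrier. Round bore 17 mm, 32 mm deep, with a small chamfer at the mouth; a cell that is fully home stands on this point and projects 18 mm above the tube. Centres of the two tubes of a block are 32 mm apart. Any cell may go into any tube.
- tube1 (a point): centre of the floor of carrier tube 1, at y = -48 mm, x = 0, z = 6 mm in the carrier's frame; axes as the carrier. Round bore 17 mm, 32 mm deep, with a small chamfer at the mouth; a cell that is fully home stands on this point and projects 18 mm above the tube. Centres of the two tubes of a block are 32 mm apart. Any cell may go into any tube.
- tube2 (a point): centre of the floor of carrier tube 2, at y = 48 mm, x = 0, z = 6 mm in the carrier's frame; axes as the carrier. Round bore 17 mm, 32 mm deep, with a small chamfer at the mouth; a cell that is fully home stands on this point and projects 18 mm above the tube. Centres of the two tubes of a block are 32 mm apart. Any cell may go into any tube.
- tube3 (a point): centre of the floor of carrier tube 3, at y = 80 mm, x = 0, z = 6 mm in the carrier's frame; axes as the carrier. Round bore 17 mm, 32 mm deep, with a small chamfer at the mouth; a cell that is fully home stands on this point and projects 18 mm above the tube. Centres of the two tubes of a block are 32 mm apart. Any cell may go into any tube.
- bar (a point): middle of the underside of the carrier's handle bar, 56 mm above the carrier's underside; axes as the carrier
- tab (a point): point 2 mm below the top of the carrier's black finger tab (10 mm thick in x, 30 mm wide in y, 26 mm tall), 98 mm above the carrier's underside; axes as the carrier. Pinch the tab from above across its 10 mm thickness with the fingertips above the bar, so that the hook has room under the bar
- stand: steel hook stand, fixed to the desk: base plate 8 mm thick (x -15 to +105, y -55 to +55 mm), post at x = 70 to 84 mm, 137 mm high (the highest point), and a flat hook strip 24 mm wide (y) that reaches from the post's top towards -x over the origin. Origin on the desk under the middle of the hook's trough, z up
- trough (a point): middle of the hook trough's floor, 120 mm above the desk; axes as the stand. Floor 32 mm in x, 24 mm in y, 5 mm thick; at each end a lip rises 16 mm: front x = -16 to -21 mm, rear from +16 mm. The carrier comes on from -x, its y along the stand's y (either way round), the strip passing between the uprights under the bar; then the bar is set down on the floor
- mat: cork mat fixed on the desk, 130 mm (x) x 230 mm (y) x 3 mm thick; origin at the centre of its underside, z up. The carrier stands on it with its length along the mat's length, either way round
- mug_cup: mug with a handle, 84 x 116 x 97 mm, a bystander; origin at its underside.
- block: stepped white block, 45 x 45 x 36 mm, a bystander; origin at its underside.
- tape: tape roll lying flat, 96 mm across, 25 mm high, a bystander; origin at its underside.

How it is judged:
By the outcome, as a careful person would: the job done as asked, in the order asked, and still so for the second after the job is handed in, with the robot touching nothing.
Of cell0, cell1, cell2, cell3 only 2 to 4 are there at a start; the rules pass over those that are not, and their reading is None.
At some moment in a run one of carrier may be knocked a few centimetres aside while the robot is not near it.
It also fails if it takes over 210 s, if anything falls off the work surface, if the arm or the gripper's body presses on something with over 40 N, if the wrist force passes 120 N, or if a joint passes its speed limit or range.

## Working session

There is one attempt and no reset: what is moved stays moved. The work goes in short steps, each a Python script; the robot and the scene stay as the last script left them, time stands still between calls to the robot, and variables do not carry over. Pictures are saved under pics/ and viewed, at most 14 in all, crops included, and the job is handed in when it is done.

```bash
ls; mkdir -p pics; python3 - <<'E'
from plant import bot
import cv2,numpy as np
for n in("scene","top"):
    im=bot.camera(n); cv2.imwrite(f"pics/{n}0.png",im[:,:,::-1]); c=bot.get_calibration(n)
    print(n,{k:c[k] for k in c if k!='view'}); V=np.array(c['view']); print(V.round(3).tolist(), (-V[:3,:3].T@V[:3,3]).round())
s=bot.read_state();print(s)
E
```

```text
pics
scene {'fx': 447.05626066493085, 'fy': 447.05626066493085, 'cx': 276.0186957765082, 'cy': 207.43544068903375, 'distortion': array([-0.02038371,  0.        ,  0.        ,  0.        ,  0.        ])}
[[-0.843, -0.537, -0.007, 481.868], [0.367, -0.587, 0.722, -284.484], [-0.392, 0.606, 0.692, -1313.718], [0.0, 0.0, 0.0, 1.0]] [  -4.  888. 1118.]
top {'fx': 489.46655213423657, 'fy': 489.46655213423657, 'cx': 285.0516173037663, 'cy': 215.30274239031993, 'distortion': array([-0.12865174,  0.        ,  0.        ,  0.        ,  0.        ])}
[[-0.006, -1.0, -0.013, 8.268], [0.981, -0.008, 0.193, -551.257], [-0.194, -0.012, 0.981, -1627.816], [0.0, 0.0, 0.0, 1.0]] [ 226.  -15. 1704.]
{'t': 0.1, 'joint_pos': array([-9.52930702e-01,  3.59337838e-01,  1.11574167e-02, -2.99516662e-04,
       -1.22410278e+00, -2.88116292e-01]), 'qvel': array([ 0.00138147, -0.00182725,  0.00206603, -0.00098045,  0.00045109,
       -0.0010873 ]), 'tau': array([-1.39431158e-03, -5.84161341e+01,  2.93749559e+01,  7.01547727e+00,
        1.01702049e-02, -5.85125531e-05]), 'tcp_pos': array([ 218.39303732, -638.19015594,  197.80645475]), 'eef_rot': array([-1.64078352e-01,  9.86447019e-01,  7.30084025e-04, -1.98763000e-04]), 'contact_force': array([ 0.29355652, -0.51794938,  0.23430484]), 'moment': array([-0.02031538,  0.01999707, -0.02326219]), 'finger_force': 0.0, 'width': 87.53366779580242}
```

View pics/scene0.png

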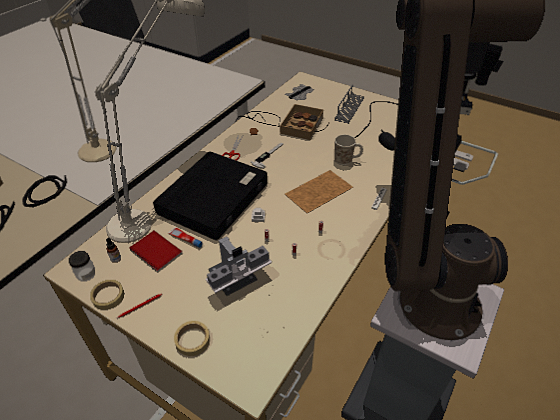

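View pics/top0.png

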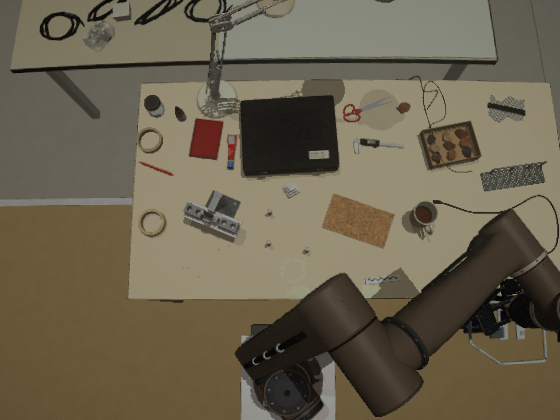

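Three cells are visible, top ≈ (268,212), (268,244), (306,250). The carrier hangs at top ≈ (212,222) and the mat is at (358,220). I'll look at crops for detail.

```bash
cat > h.py <<'E'
from plant import bot
import cv2,numpy as np
from scipy.spatial.transform import Rotation as R
C={n:bot.get_calibration(n) for n in("scene","top")}
def ray(n,u,v):
    c=C[n];K=np.array([[c['fx'],0,c['cx']],[0,c['fy'],c['cy']],[0,0,1]])
    p=cv2.undistortPoints(np.array([[[u,v]]],float),K,np.array(c['distortion'])).ravel()
    V=np.array(c['view']);Rm=V[:3,:3]
    d=Rm.T@np.array([p[0],-p[1],-1.]); o=-Rm.T@V[:3,3]
    return o,d/np.linalg.norm(d)
def onz(n,u,v,z):
    o,d=ray(n,u,v); return o+d*(z-o[2])/d[2]
def tri(a,b):  # scene px, top px -> point, miss distance
    o1,d1=ray("scene",*a);o2,d2=ray("top",*b)
    t=np.linalg.lstsq(np.c_[d1,-d2],o2-o1,rcond=None)[0]
    p,q=o1+t[0]*d1,o2+t[1]*d2
    return (p+q)/2,np.linalg.norm(p-q)
def proj(n,P):
    c=C[n];V=np.array(c['view']);p=V[:3,:3]@np.array(P,float)+V[:3,3]
    K=np.array([[c['fx'],0,c['cx']],[0,c['fy'],c['cy']],[0,0,1]])
    q=cv2.projectPoints(np.array([[p[0],-p[1],-p[2]]]),np.zeros(3),np.zeros(3),K,np.array(c['distortion']))[0]
    return q.ravel()
def crop(im,x,y,w,h,s,f):
    cv2.imwrite(f,cv2.resize(im[y:y+h,x:x+w,::-1],None,fx=s,fy=s,interpolation=cv2.INTER_CUBIC))
def down(yaw): # tool pointing down, finger closing line (tool y) at angle yaw in world xy
    y=np.array([np.cos(yaw),np.sin(yaw),0]);z=np.array([0,0,-1.]);x=np.cross(y,z)
    return R.from_matrix(np.c_[x,y,z]).as_quat()
E
python3 - <<'E'
from h import *
a=bot.camera("scene");b=bot.camera("top")
crop(a,195,200,150,110,5,"pics/s1.png")
crop(b,175,180,150,100,5,"pics/t1.png")
# mat
for n,im in(("scene",a),("top",b)):
    hsv=cv2.cvtColor(im,cv2.COLOR_RGB2HSV); m=cv2.inRange(hsv,(8,90,60),(20,255,255))
    cs,_=cv2.findContours(m,0,2)
    for c in cs:
        if cv2.contourArea(c)>400:
            r=cv2.minAreaRect(c);bx=cv2.boxPoints(r);
            if n=="scene" and not(280<r[0][0]<360 and 165<r[0][1]<220):continue
            if n=="top" and not(320<r[0][0]<400 and 190<r[0][1]<250):continue
            print(n,r); hull=cv2.approxPolyDP(cv2.convexHull(c),4,True).reshape(-1,2);print(hull.tolist())
            P=np.array([onz(n,*p,3) for p in hull]);print(P.round(1).tolist(),P.mean(0).round(1))
E
```

```text
scene ((318.8321228027344, 190.62283325195312), (27.64706039428711, 62.882354736328125), 61.927513122558594)
[[352, 186], [308, 212], [285, 194], [329, 170]]
[[446.5, -340.2, 3.0], [518.3, -129.1, 3.0], [638.0, -167.0, 3.0], [565.0, -379.3, 3.0]] [ 542.  -253.9    3. ]
top ((358.2244567871094, 220.4833984375), (65.34103393554688, 35.75877380371094), 18.970409393310547)
[[333, 194], [393, 214], [383, 247], [322, 226]]
[[637.5, -166.9, 3.0], [562.8, -379.0, 3.0], [445.1, -338.0, 3.0], [521.8, -125.1, 3.0]] [ 541.8 -252.2    3. ]
```

View pics/s1.png

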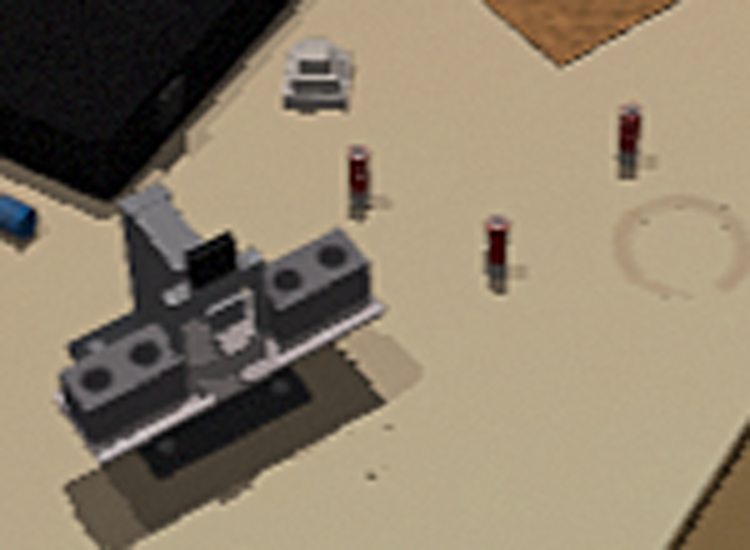

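View pics/t1.png

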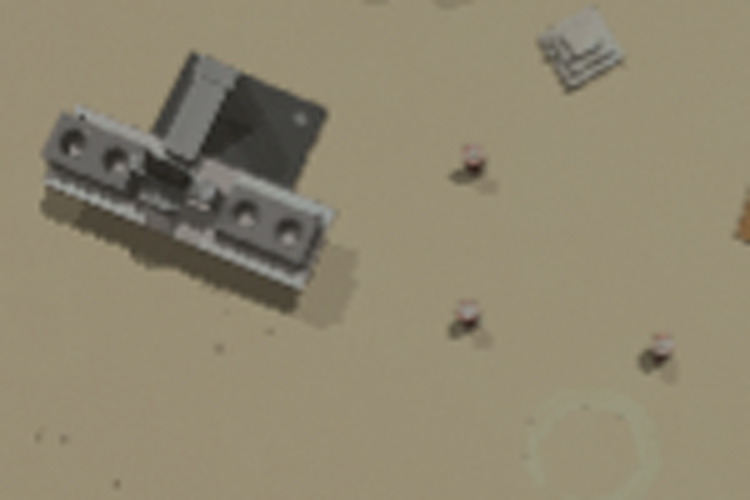

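Tube mouths are clear. In the scene crop they are at (97,380), (147,353), (288,281), (333,256), and in the top crop at (73,145), (117,162), (246,213), (291,233). Next I'll triangulate these and the cell tops.

```bash
python3 - <<'E'
from h import *
f=lambda p,ox,oy:((p[0]+.5)/5-.5+ox,(p[1]+.5)/5-.5+oy)
S=[(97,380),(147,353),(288,281),(333,256)];T=[(73,145),(117,162),(246,213),(291,233)]
H=[]
for s,t in zip(S,T):
    p,e=tri(f(s,195,200),f(t,175,180));H.append(p);q=onz("scene",*f(s,195,200),102);r=onz("top",*f(t,175,180),102);print("hole",p.round(1),round(e,1),q.round(1),r.round(1))
H=np.array(H);d=(H[2:]-H[:2]).mean(0);print(H.mean(0),np.degrees(np.arctan2(d[1],d[0])),[np.linalg.norm(H[i]-H[0]) for i in range(4)])
# cells by colour in both
a=bot.camera("scene");b=bot.camera("top")
for n,im,(x,y,w,h) in(("scene",a,(240,210,100,60)),("top",b,(260,200,60,65))):
    hsv=cv2.cvtColor(im,cv2.COLOR_RGB2HSV).astype(int)
    lab=cv2.cvtColor(im,cv2.COLOR_RGB2LAB).astype(int); m=((lab[...,1]>140)).astype(np.uint8)
    k,_,st,ce=cv2.connectedComponentsWithStats(m)
    for i in range(1,k):
        if x<ce[i][0]<x+w and y<ce[i][1]<y+h and st[i][4]>2: print(n,ce[i],st[i])
for s,t in(((358,152),(473,157)),((497,222),(468,312)),((629,108),(660,345))):
    s=f(s,195,200);t=f(t,175,180);p,e=tri(s,t);print("cell",p.round(1),round(e,1),onz("scene",*s,50).round(1),onz("top",*t,50).round(1))
for s in((358,213),(499,290),(627,176)): print("base",onz("scene",*f(s,195,200),0).round(1))
E
```

```text
hole [568.9 327.3 102.2] 3.0 [570.5 327.6 102. ] [567.6 326.7 102. ]
hole [556.7 296.9 102.3] 2.6 [558.2 297.  102. ] [555.6 296.4 102. ]
hole [520.6 208.7 100.6] 0.6 [520.2 209.7 102. ] [520.1 208.4 102. ]
hole [507.6 178.6 101.2] 2.6 [508.5 179.5 102. ] [506.3 178.  102. ]
[538.47874555 252.89297229 101.56519005] -112.35036585836258 [np.float64(0.0), np.float64(32.808702168379526), np.float64(128.07009563282426), np.float64(160.84739002530367)]
scene [320.32 225.76] [319 223   4   7  25]
scene [266.04761905 234.33333333] [265 231   4   8  21]
scene [294.04166667 248.45833333] [292 245   5   8  24]
cell [569.2  59.6  49.8] 3.2 [570.8  60.1  50. ] [567.7  59.   50. ]
cell [461.3  62.9  48.9] 2.9 [462.2  64.1  50. ] [459.7  62.4  50. ]
cell [437.  -67.7  52.8] 2.7 [439.5 -69.9  50. ] [436.1 -68.2  50. ]
base [566.9  68.1   0. ]
base [452.9  75.2   0. ]
base [430.6 -57.    0. ]
```

```bash
cat >> h.py <<'E'
def ori(yaw,p):  # the half-turn with the smaller last joint
    best=None
    for k in(0,np.pi):
        q=bot.solve_ik(p,down(yaw+k))
        if q is not None and(best is None or abs(q[5])<best[0]): best=(abs(q[5]),down(yaw+k))
    return best[1]
def rep(tag=""):
    s=bot.read_state();print(tag,"t",round(s['t'],1),"tcp",s['tcp_pos'].round(1),"w",round(s['width'],1),"ff",round(s['finger_force'],1),"F",s['contact_force'].round(1));return s
E
python3 - <<'E'
from h import *
c=np.array([538.5,252.9]);yaw=np.radians(-22.35)
q=ori(yaw,[*c,230]);print(bot.solve_ik([*c,230],q))
p=bot.read_state()['tcp_pos'];bot.line_to([p[0],p[1],260],200)
bot.move_ptp([*c,230],q);bot.move_gripper(50,40);rep()
bot.line_to([*c,142],120);rep("down")
crop(bot.camera("scene"),195,180,150,110,5,"pics/s2.png")
bot.move_gripper(0,40);rep("grip")
E
```

```text
[ 0.76731888  0.20923754 -0.12329785  0.         -1.23826094 -1.15739997]
 t 4.9 tcp [538.5 252.9 230. ] w 50.3 ff 0.0 F [-0.2  0.5  0.1]
down t 5.8 tcp [539.  253.2 142.8] w 50.1 ff 0.0 F [-0.6 -0.1 -0.2]
grip t 6.8 tcp [538.5 252.9 142. ] w 0.5 ff 0.0 F [ 0.2  0.7 -0.3]
```

View pics/s2.png

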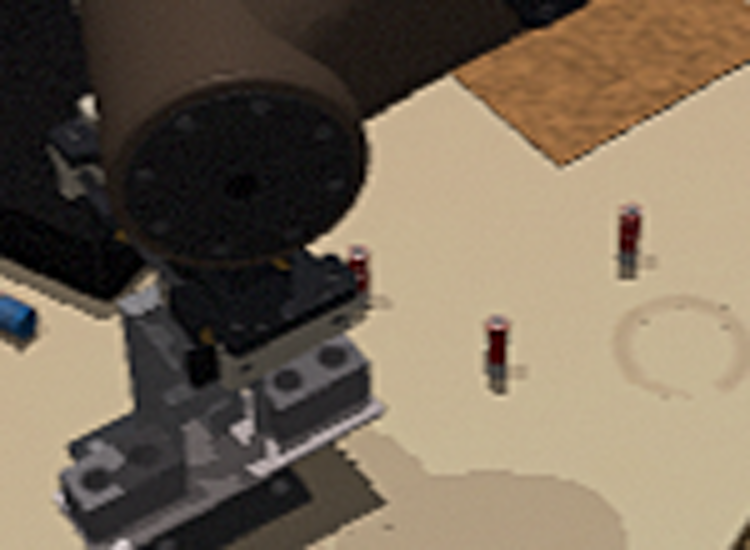

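The fingers closed on nothing (width 0.5). The black tab is left of the gripper at about (205,365) in the crop, so it sits off the bar's middle. I'll triangulate it from the first pictures.

```bash
python3 - <<'E'
from h import *
bot.move_gripper(50)
bot.line_to([538.5,252.9,260],200)
c=np.array([538.5,252.9]);ya=np.radians(67.65);ey=np.array([np.cos(ya),np.sin(ya)])
for n,(ox,oy,w,h) in(("scene",(225,243,25,20)),("top",(200,206,20,15))):
    im=cv2.imread(f"pics/{n}0.png")[oy:oy+h,ox:ox+w]
    m=(im.max(2)<30).astype(np.uint8);k,_,st,ce=cv2.connectedComponentsWithStats(m)
    for i in range(1,k):
        if st[i][4]>4: print(n,ce[i]+[ox,oy],st[i]+[ox,oy,0,0,0])
    for d in(0,10,16,20,30): print(d,proj(n,[*(c+d*ey),164]).round(1),proj(n,[*(c+d*ey),138]).round(1))
E
```

```text
scene [236.95652174 252.01449275] [232 247  10  11  69]
0 [237.2 248.9] [237.8 254.9]
10 [234.1 250.5] [234.8 256.4]
16 [232.3 251.4] [233.  257.4]
20 [231.1 252. ] [231.8 258. ]
30 [228.  253.6] [228.7 259.6]
0 [207.6 213.2] [208.9 214.8]
10 [204.8 212.1] [206.2 213.7]
16 [203.1 211.4] [204.5 213. ]
20 [202. 211.] [203.4 212.6]
30 [199.2 209.8] [200.6 211.5]
```

```bash
python3 - <<'E'
from h import *
bot.line_to([538.5,252.9,215],200)
s=rep();print(R.from_quat(s['eef_rot']).as_matrix().round(3))
a=bot.camera("scene");b=bot.camera("top")
A=cv2.resize(a[185:305,195:295],None,fx=4,fy=4,interpolation=2);B=cv2.resize(b[165:285,165:265],None,fx=4,fy=4,interpolation=2)
cv2.imwrite("pics/c3.png",np.hstack([A,B])[:,:,::-1])
for z in(215,234):print([((proj(n,[538.5,252.9,z])-o)*4).round() for n,o in(("scene",(195,185)),("top",(165,165)))])
E
```

```text
t 8.9 tcp [537.9 252.2 213.6] w 50.1 ff 0.0 F [-0.4 -0.3 -0.2]
[[-0.38  -0.925 -0.003]
 [-0.925  0.38  -0.003]
 [ 0.004  0.001 -1.   ]]
[array([164., 207.]), array([159., 180.])]
[array([162., 188.]), array([155., 175.])]
```

View pics/c3.png

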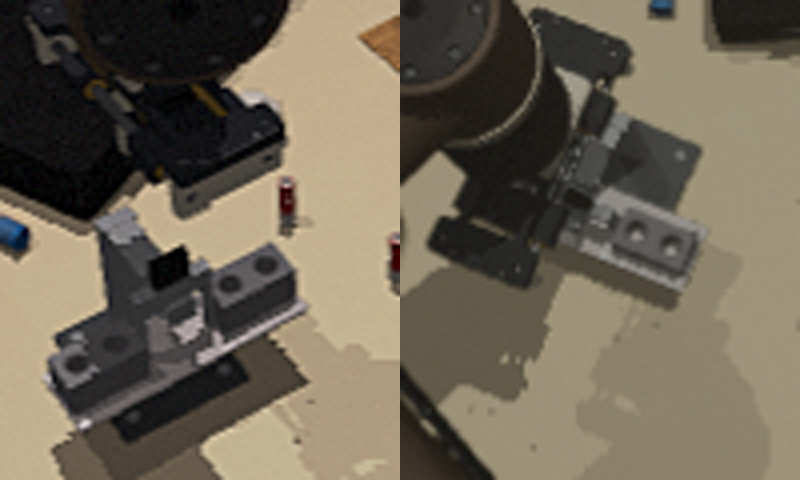

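```bash
python3 - <<'E'
from h import *
bot.line_to([538.5,252.9,300],200)
P=[480,-20,200]
bot.move_ptp(P,down(np.radians(60)));bot.move_gripper(50);s=rep()
a=bot.camera("scene");b=bot.camera("top")
o={}
out=[]
for n,im in(("scene",a),("top",b)):
    u=proj(n,P);o=(int(u[0])-40,int(u[1])-55);out.append(cv2.resize(im[o[1]:o[1]+100,o[0]:o[0]+80],None,fx=5,fy=5,interpolation=2))
    for d in(-25,25):
        yy=np.radians(60);print(n,d,((proj(n,np.array(P)+d*np.array([np.cos(yy),np.sin(yy),0]))-o)*5).round(),((proj(n,np.array(P)+[0,0,66])-o)*5).round())
cv2.imwrite("pics/c4.png",np.hstack(out)[:,:,::-1])
E
```

```text
t 11.0 tcp [480.4 -19.3 200. ] w 50.1 ff 0.0 F [0.4 0.2 0.3]
scene -25 [235. 267.] [204. 197.]
scene 25 [165. 292.] [204. 197.]
top -25 [237. 298.] [202. 260.]
top 25 [167. 259.] [202. 260.]
```

View pics/c4.png

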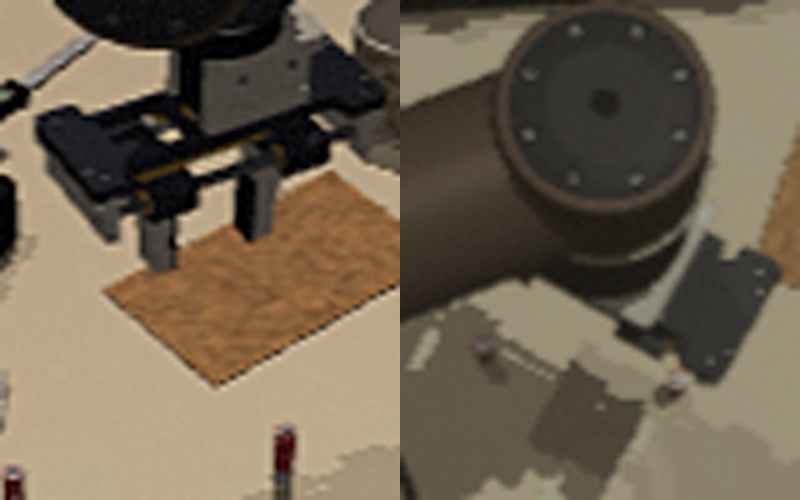

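The fingertips show about 5 px (roughly 20 mm) above where the reported TCP projects: seen at (175,268) and (238,238), predicted at (165,292) and (235,267). I'll check the real tip height with a gentle touch on the empty mat.

```bash
python3 - <<'E'
from h import *
c=[542,-253];q=ori(np.radians(-19.4),[*c,150])
bot.move_ptp([*c,120],q);bot.move_gripper(0)
bot.line_to([*c,12],100);bot.pause(.3);f0=rep()['contact_force'][2]
z=12
while z>-25:
    z-=2;bot.line_to([*c,z],20);bot.pause(.1);s=bot.read_state()
    if abs(s['contact_force'][2]-f0)>3: break
rep("touch %d"%z)
bot.line_to([*c,60],100)
E
```

```text
t 15.5 tcp [ 542.2 -253.    12.4] w 0.1 ff 0.0 F [-1.  -0.3  0.2]
touch -26 t 22.1 tcp [ 542.3 -253.1  -24.6] w 0.6 ff 6.3 F [-3.4  2.2 12.6]
```

```bash
python3 - <<'E'
from h import *
for c,yaw in(([430,-200],0),([705,-260],np.pi/2)):
    q=ori(yaw,[*c,100]);bot.move_ptp([*c,100],q)
    bot.line_to([*c,-14],120);bot.pause(.3);f0=bot.read_state()['contact_force'][2]
    z=-14.
    while z>-42:
        z-=1.5;bot.line_to([*c,z],20);bot.pause(.05);s=bot.read_state()
        if abs(s['contact_force'][2]-f0)>3: break
    rep("touch %.1f f0 %.1f"%(z,f0)); bot.line_to([*c,100],150)
E
```

```text
touch -29.0 f0 -0.5 t 28.1 tcp [ 430.  -200.   -27.7] w 0.4 ff 10.7 F [-5.4  4.8 20.1]
touch -29.0 f0 0.0 t 34.9 tcp [ 705.1 -260.   -27.6] w 0.8 ff 4.4 F [-3.2  1.6  8.1]
```

The touches agree: the real fingertips end 28 mm short of the reported TCP at every radius. I'll apply that offset, which also leaves only about 38 mm from tip to gripper body. Next I take the carrier.

```bash
cat >> h.py <<'E'
OFF=28.  # real fingertips end this far behind the reported TCP
def go(x,y,z,v=150,q=None): bot.line_to([x,y,z-OFF],v,q)
def ptp(x,y,z,q): bot.move_ptp([x,y,z-OFF],q)
def cprobe():  # scene/top thumbnails of masks
    return bot.camera("scene"),bot.camera("top")
E
python3 - <<'E'
from h import *
c=np.array([538.5,252.9]);yaw=np.radians(-22.35);ex=np.array([np.cos(yaw),np.sin(yaw)])
q=ori(yaw,[*c,230])
ptp(*c,215,q);bot.move_gripper(40)
go(*c,142,150);rep("down")
bot.move_gripper(0,40);s=rep("grip")
if 7<s['width']<13:
    go(*c,172,80);rep("lift")
    o=c-110*ex;go(*o,172,200);rep("out")
    m=np.array([541.9,-253]);go(*o,250,250)
    qm=R.from_euler('z',70.6-67.65,degrees=True)*R.from_quat(q)
    go(*m,250,300,qm.as_quat());rep()
    a,b=cprobe();cv2.imwrite("pics/m.png",np.hstack([cv2.resize(a[120:260,260:400],None,fx=2.8,fy=2.8),cv2.resize(b[150:290,290:430],None,fx=2.8,fy=2.8)])[:,:,::-1])
E
```

```text
down t 39.3 tcp [539.  253.1 114.6] w 39.9 ff 0.0 F [ 0.4 -0.6  0.5]
grip t 39.9 tcp [539.  253.4 115. ] w 9.5 ff 39.9 F [-0.1  0.2  5.3]
lift t 40.5 tcp [538.1 252.8 143.7] w 9.0 ff 39.9 F [-0.1 -1.1 -3.5]
out t 41.2 tcp [436.4 294.9 143.9] w 9.5 ff 39.9 F [-0.2 -0.6 -3.8]
 t 43.6 tcp [ 541.8 -252.2  222.1] w 9.5 ff 39.9 F [-0.3  0.3 -3. ]
```

View pics/m.png

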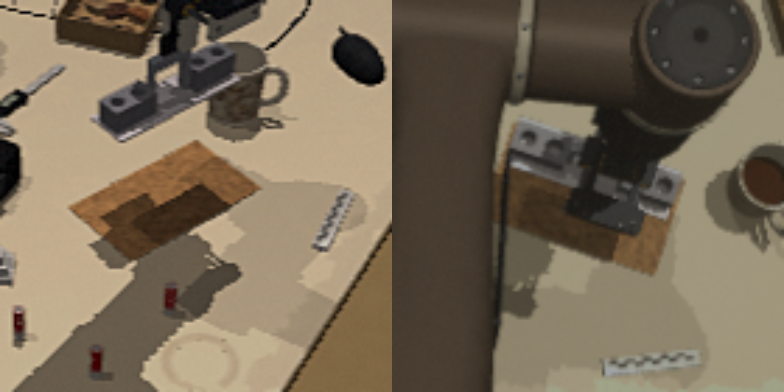

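Carrier is held level over the mat and aligned, with no fourth cell visible. I'll set it down, then pinch the tab lengthwise so its y position is known.

```bash
python3 - <<'E'
from h import *
import json
m=np.array([541.9,-253.]);qx=bot.read_state()['eef_rot']
qx=ori(np.radians(-19.4),[*m,150]) 
print(bot.read_state()['joint_pos'].round(2),bot.solve_ik([*m,55],qx).round(2))
go(*m,90,200);bot.pause(.1);f0=bot.read_state()['contact_force'][2];z=85.
while z>76:
    go(*m,z,20);f=bot.read_state()['contact_force'][2]
    if f-f0>2.5:break
    z-=1
rep("set %.0f"%z)
bot.move_gripper(40,15);rep()
go(*m,150,200)
best=None
for s in(90,-90):
    qy=(R.from_euler('z',s,degrees=True)*R.from_quat(qx)).as_quat()
    for P in([541.9,-253,60],[569,59.6,60],[461,63,60],[437,-68,60]):
        j=bot.solve_ik(P,qy);jx=bot.solve_ik(P,qx);print(s,None if j is None else j[5].round(2),None if jx is None else jx[5].round(2))
E
```

```text
[-0.11  0.22 -0.13 -0.   -1.22 -0.23] [-0.11  0.36 -0.34  0.   -0.87 -0.23]
set 82 t 45.9 tcp [ 542.3 -253.3   54.4] w 9.6 ff 39.9 F [-1.  -3.   1.6]
 t 46.7 tcp [ 541.9 -253.    54. ] w 40.3 ff 0.0 F [-0.4  0.7 -0.7]
90 1.34 -0.23
90 0.79 -0.78
90 0.67 -0.9
90 0.94 -0.63
-90 -1.8 -0.23
-90 -2.36 -0.78
-90 -2.47 -0.9
-90 -2.2 -0.63
```

```bash
cat >> h.py <<'E'
M=np.array([541.9,-253.]);YX=np.radians(-19.4)
QX=ori(YX,[*M,150]) # fingers close along carrier x
QY=(R.from_euler('z',90,degrees=True)*R.from_quat(QX)).as_quat() # along carrier y
EX=np.array([np.cos(YX),np.sin(YX)]);EY=np.array([-EX[1],EX[0]])
E
python3 - <<'E'
from h import *
ptp(*M,130,QY);bot.move_gripper(60,12)
go(*M,83,120);bot.move_gripper(0,12);rep("pinch y")
bot.move_gripper(60);go(*M,150,200)
# go aside for a clear look
ptp(480,60,260,QX)
a,b=cprobe();cv2.imwrite("pics/n.png",np.hstack([cv2.resize(a[150:270,250:370],None,fx=3.3,fy=3.3,interpolation=2),cv2.resize(b[170:290,300:420],None,fx=3.3,fy=3.3,interpolation=2)])[:,:,::-1])
for n,o in(("scene",(250,150)),("top",(300,170))):
    print([((proj(n,[*(M+d*EY),41])-o)*3.3).round() for d in(-80,-48,48,80)],[((proj(n,[*p,50])-o)*3.3).round() for p in((437,-67.7),)])
rep()
E
```

```text
pinch y t 50.3 tcp [ 542.6 -252.9   55.7] w 29.6 ff 12.0 F [1.2 4.1 5.8]
[array([281.,  78.]), array([261.,  90.]), array([197., 125.]), array([175., 137.])] [array([233., 237.])]
[array([269., 183.]), array([240., 173.]), array([153., 144.]), array([124., 134.])] [array([ 21., 259.])]
 t 53.5 tcp [480.   59.7 231.7] w 59.7 ff 0.0 F [ 0.2 -0.4 -0.9]
```

View pics/n.png

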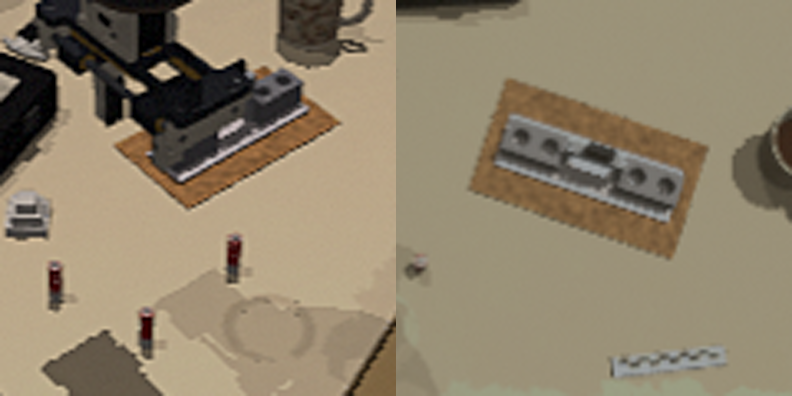

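Carrier stands well inside the mat, with holes within about 1 px of prediction. Now the first cell: centre it with a crosswise grip, re-grip along carrier x, check the carrier hasn't moved, and insert.

```bash
cat >> h.py <<'E'
def carrier_top(im):  # centroid and direction of grey pixels in the mat quad, top view
    q=np.array([proj("top",[*(M+sx*65*EX+sy*115*EY),3]) for sx,sy in((1,1),(1,-1),(-1,-1),(-1,1))])
    k=np.zeros(im.shape[:2],np.uint8);cv2.fillConvexPoly(k,q.round().astype(np.int32),1)
    hsv=cv2.cvtColor(im,cv2.COLOR_RGB2HSV);m=(k>0)&(hsv[...,1]<75)
    v,u=np.nonzero(m);c=np.cov(u,v);w,V=np.linalg.eigh(c);d=V[:,1]
    return round(u.mean(),2),round(v.mean(),2),round(np.degrees(np.arctan(d[1]/d[0])),1),len(u)
def pick(x,y,h):  # h: tip height on the cell
    p=np.array([x,y])
    ptp(*p,80,QY);bot.move_gripper(36,5);go(*p,20,120);bot.pause(.1)
    bot.move_gripper(0,5);a=rep("centre y")['width'];bot.move_gripper(30);go(*p,70,150)
    ptp(*p,70,QX);go(*p,h,120);bot.pause(.1);bot.move_gripper(0,20);b=rep("grip x")['width']
    go(*p,130,150);return a,b
def insert(d,h,low):  # tube at carrier y=d; tip h up the cell; low: cell bottom at release, carrier z
    t=M+d*EY; go(*t,130,250); go(*t,3+38+4+h,150);bot.pause(.15)
    f0=bot.read_state()['contact_force'];b=38+4.
    while b>low:
        b=max(low,b-3);go(*t,3+b+h,40);f=bot.read_state()['contact_force']-f0
        if np.linalg.norm(f)>7: print("force",f.round(1),"at",b);return False
    rep("in");bot.move_gripper(24);go(*t,140,150);return True
E
python3 - <<'E'
from h import *
print(carrier_top(bot.camera("top")))
w=pick(461.3,62.9,35)
a,b=cprobe();print(carrier_top(b));print(w)
crop(a,230,170,130,100,5,"pics/p1.png")
E
```

```text
(np.float64(358.39), np.float64(219.98), np.float64(17.0), 1045)
centre y t 56.8 tcp [461.5  63.   -7.7] w 14.2 ff 5.0 F [-0.7 -0.5  3.2]
grip x t 60.2 tcp [461.5  63.    7.3] w 13.8 ff 19.9 F [-0.4 -0.5  2.4]
(np.float64(358.44), np.float64(219.97), np.float64(16.8), 1046)
(14.187286326199033, 13.80466272920873)
```

View pics/p1.png

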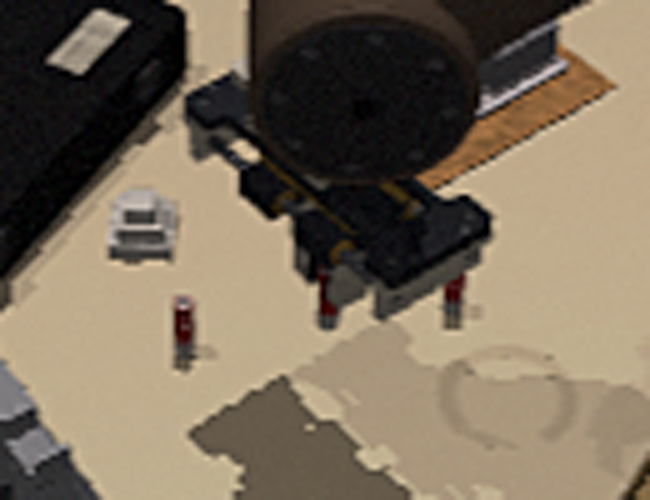

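The cell is held upright, seen at (325,300), and the carrier hasn't moved. Inserting into tube 0.

```bash
python3 - <<'E'
from h import *
if insert(-80,35,7): 
    w=pick(569.2,59.6,35);print(w,carrier_top(bot.camera("top")))
E
```

```text
in t 66.5 tcp [ 515.2 -328.4   16.9] w 13.5 ff 19.9 F [-0.2 -0.2 -0. ]
centre y t 70.9 tcp [569.4  59.7  -7.7] w 14.8 ff 5.0 F [-1.  -1.3  3.5]
grip x t 74.3 tcp [569.5  59.7   7.5] w 13.9 ff 19.9 F [-0.4  0.1  2.5]
(14.823095653037972, 13.915902201069038) (np.float64(358.3), np.float64(219.95), np.float64(17.0), 1038)
```

```bash
python3 - <<'E'
from h import *
if insert(80,35,7): 
    w=pick(437,-67.7,38);a,b=cprobe();print(w,carrier_top(b))
    crop(b,300,170,110,90,6,"pics/q.png")
E
```

```text
in t 79.9 tcp [ 568.4 -177.6   16.9] w 14.0 ff 19.8 F [0.2 0.  0.2]
centre y t 84.1 tcp [437.3 -67.6  -7.7] w 14.2 ff 5.0 F [-1.   1.   3.2]
grip x t 87.4 tcp [437.3 -67.6  10.3] w 13.7 ff 19.9 F [-0.3  1.1  2.9]
(14.220612248712898, 13.689144869487395) (np.float64(355.21), np.float64(220.19), np.float64(11.3), 1147)
```

View pics/q.png

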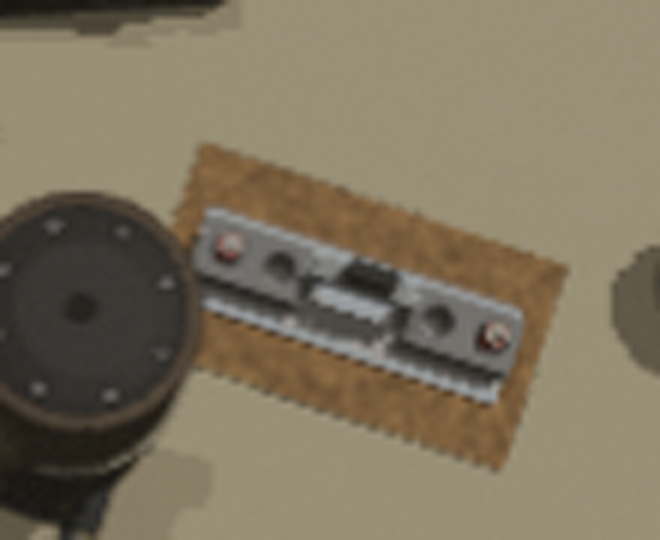

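Two cells are in their tubes, at (228,247) and (495,335). The carrier hasn't moved; the centroid shift comes from the arm covering part of the mat. The third goes into tube 2, dropped in from partial depth because the gripper body would otherwise meet the tab.

```bash
python3 - <<'E'
from h import *
if insert(48,38,29):
    bot.line_to([430,60,200],300);a,b=cprobe()
    print(carrier_top(b))
    cv2.imwrite("pics/r.png",np.hstack([cv2.resize(a[160:235,265:365],None,fx=4,fy=4,interpolation=2),cv2.resize(b[180:255,310:410],None,fx=4,fy=4,interpolation=2)])[:,:,::-1])
E
```

```text
in t 91.1 tcp [ 557.9 -207.7   42. ] w 13.5 ff 19.9 F [-0.7  0.5  0.2]
(np.float64(358.48), np.float64(220.02), np.float64(16.9), 1025)
```

View pics/r.png

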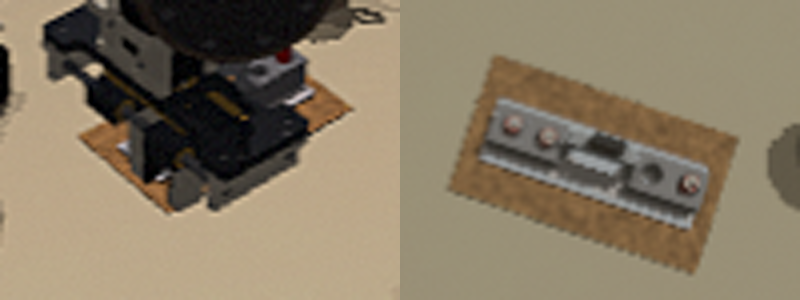

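```bash
python3 - <<'E'
from h import *
bot.move_ptp([430,330,240],QX);a,b=cprobe()
A=cv2.resize(a[150:230,265:365],None,fx=4,fy=4,interpolation=2);F=cv2.resize(a[60:360],(400,214));B=cv2.resize(b[60:320],(400,186));T=cv2.resize(b[185:255,310:400],(400,320))
cv2.imwrite("pics/u.png",np.vstack([np.hstack([A,T]),np.hstack([F[:186],B])])[:,:,::-1])
print(carrier_top(b))
for d in(-80,48,80):
    for z in(59,70): print(d,z,((proj("scene",[*(M+d*EY),z])-[265,150])*4).round())
# red centroids in scene near carrier
lab=cv2.cvtColor(a,cv2.COLOR_RGB2LAB).astype(int);k,_,st,ce=cv2.connectedComponentsWithStats((lab[...,1]>140).astype(np.uint8))
for i in range(1,k):
    if st[i][4]>2: print("red",ce[i].round(1),st[i])
E
```

```text
(np.float64(358.42), np.float64(219.99), np.float64(16.9), 1027)
-80 59 [282.  80.]
-80 70 [283.  71.]
48 59 [179. 136.]
48 70 [180. 127.]
80 59 [153. 151.]
80 70 [153. 141.]
red [305.7 114.9] [302 113   8   5  29]
red [309.4 123.7] [305 122   8   5  21]
red [183.2 235.7] [169 228  26  16 144]
red [155.2 249.8] [ 129  230   53   41 1092]
red [111.2 248.9] [106 245  11   7  21]
red [139.1 305.3] [117 293  45  25 131]
```

View pics/u.png

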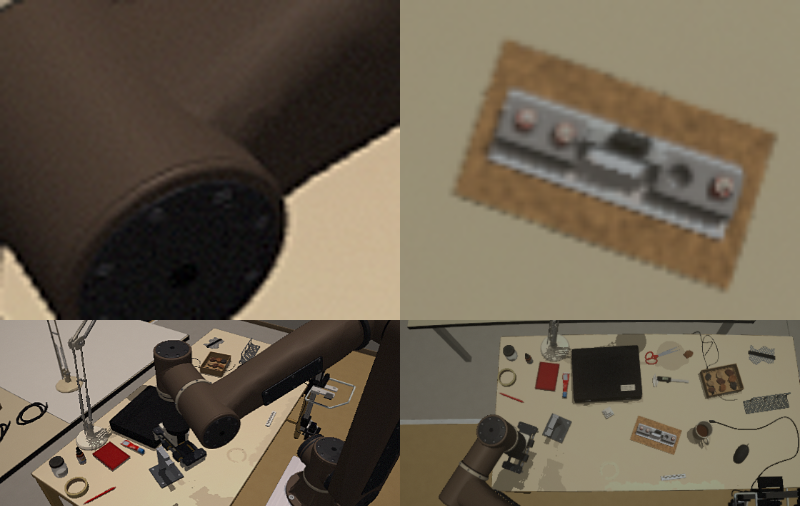

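No more cells on the desk, but the arm blocks the scene view of the carrier. I'll move aside and check the seated heights numerically.

```bash
python3 - <<'E'
from h import *
bot.move_ptp([430,200,260],QX);bot.move_joints([-0.953,0.359,0.012,0,-1.224,-0.288]);a,b=cprobe();rep()
cv2.imwrite("pics/v_a.png",a[:,:,::-1])
print(carrier_top(b))
for n,im in(("scene",a),("top",b)):
    lab=cv2.cvtColor(im,cv2.COLOR_RGB2LAB).astype(int);k,_,st,ce=cv2.connectedComponentsWithStats((lab[...,1]>135).astype(np.uint8))
    for i in range(1,k):
        if st[i][4]>2 and 280<ce[i][0]<400 and 160<ce[i][1]<260: print(n,"red",ce[i].round(1),st[i])
    for d in(-80,48,80): print(n,d,[proj(n,[*(M+d*EY),z]).round(1) for z in(41,59,70)])
E
```

```text
t 98.3 tcp [ 219.4 -638.4  198.7] w 23.9 ff 0.0 F [ 1.1 -0.9  0.5]
(np.float64(358.46), np.float64(220.05), np.float64(16.8), 1025)
scene red [335.5 172.5] [334 169   4   7  22]
scene red [329.  171.6] [327 170   5   4  14]
scene red [316.7 195. ] [285 179  68  34 642]
scene red [319.1 181.1] [316 179   8   5  14]
scene -80 [array([335.2, 173.8]), array([335.6, 170.1]), array([335.8, 167.8])]
scene 48 [array([309.6, 187.7]), array([309.9, 184. ]), array([310. , 181.7])]
scene 80 [array([303. , 191.4]), array([303.1, 187.6]), array([303.2, 185.3])]
top red [337.4 198.3] [334 197   9   4  17]
top red [347.2 201.8] [347 201   2   3   4]
top red [353.2 202.2] [352 201   3   3   6]
top red [338.8 203. ] [338 202   3   3   6]
top red [342.6 204. ] [342 202   3   4   7]
top red [359.6 207.1] [356 203   9  10  20]
top red [331. 205.] [330 204   3   3   4]
top red [368.8 209.1] [364 205  13  10  34]
top red [328.1 213.1] [327 211   3   5   8]
top red [337.2 211.4] [336 210   4   3   5]
top red [384.3 213.5] [382 211   5   6  11]
top red [366.5 212. ] [365 212   4   1   4]
top red [389.7 213.7
[... 213 characters left out ...]
7 229.6] [338 227   2   6   7]
top red [380.3 226.7] [380 226   2   2   3]
top red [388.2 226.4] [387 226   3   2   5]
top red [356.2 232.5] [352 230  10   8  34]
top red [386.7 232.6] [386 230   3   6   7]
top red [348. 233.] [347 232   3   3   3]
top red [370.1 235.8] [368 234   4   5  11]
top red [375.1 239.4] [373 236   6   9  23]
top red [381.7 240.9] [379 237   7  10  27]
top red [365.7 239.7] [365 239   2   2   3]
top red [368.7 240.3] [368 240   2   2   3]
top -80 [array([381.4, 225.4]), array([382.4, 224.5]), array([382.9, 224. ])]
top 48 [array([346.3, 213.7]), array([346.8, 212.6]), array([347.2, 212. ])]
top 80 [array([337.5, 210.7]), array([338. , 209.7]), array([338.3, 209. ])]
```

```bash
python3 - <<'E'
from h import *
a=cv2.imread("pics/v_a.png")
for d,u,v in((-80,335.4,170.1),(48,309.9,184),(80,303.1,187.6)):
    u0,v0=int(round(u)),int(round(v))
    print(d,"rows",v0-6); print("\n".join(str([tuple(int(t) for t in a[r,c,::-1]) for c in range(u0-2,u0+3)]) for r in range(v0-6,v0+7)))
E
```

```text
-80 rows 164
[(142, 127, 103), (86, 76, 63), (94, 84, 69), (97, 87, 70), (99, 88, 72)]
[(143, 127, 104), (84, 76, 64), (89, 81, 66), (95, 86, 71), (97, 86, 72)]
[(186, 168, 136), (148, 132, 108), (87, 76, 63), (90, 81, 67), (94, 85, 71)]
[(179, 161, 132), (188, 169, 139), (147, 131, 108), (88, 78, 64), (89, 81, 66)]
[(178, 161, 130), (183, 163, 134), (189, 170, 139), (147, 131, 107), (86, 77, 63)]
[(178, 161, 131), (182, 164, 134), (170, 144, 120), (162, 130, 110), (186, 164, 135)]
[(186, 167, 137), (167, 138, 120), (135, 119, 121), (113, 115, 116), (132, 101, 91)]
[(166, 149, 124), (106, 79, 70), (137, 65, 62), (181, 92, 88), (142, 68, 64)]
[(87, 85, 91), (68, 43, 50), (45, 0, 0), (43, 0, 0), (52, 26, 27)]
[(74, 73, 75), (55, 27, 29), (61, 0, 0), (56, 0, 0), (55, 22, 27)]
[(73, 69, 69), (45, 7, 6), (55, 0, 0), (56, 0, 0), (51, 23, 22)]
[(98, 88, 91), (76, 53, 56), (57, 13, 11), (55, 12, 9), (62, 48, 50)]
[(103, 100, 102), (104, 104, 107), (108, 108, 112), (111, 112, 115), (113, 112, 114)]
48 rows 178
[(180, 160, 131), (179, 159, 131), (180, 162, 132), (183, 164, 134), (167, 152, 123
[... 1219 characters left out ...]
2), (135, 92, 53), (143, 98, 56)]
[(141, 93, 52), (146, 99, 59), (140, 98, 57), (141, 98, 56), (136, 99, 71)]
[(132, 79, 48), (142, 107, 101), (143, 126, 124), (148, 111, 112), (127, 101, 106)]
[(124, 81, 55), (124, 95, 91), (100, 96, 94), (114, 96, 91), (124, 101, 98)]
[(81, 73, 81), (68, 12, 19), (96, 37, 36), (88, 35, 31), (68, 53, 54)]
[(88, 82, 84), (66, 28, 25), (57, 0, 0), (52, 0, 0), (62, 49, 51)]
[(60, 47, 47), (64, 19, 21), (63, 13, 12), (63, 18, 11), (58, 40, 44)]
[(82, 67, 70), (59, 0, 4), (61, 19, 18), (62, 23, 20), (59, 40, 42)]
[(104, 97, 99), (77, 56, 57), (55, 22, 23), (54, 30, 30), (82, 76, 77)]
[(83, 81, 84), (112, 111, 115), (110, 111, 113), (112, 111, 114), (94, 93, 95)]
```

All three cells' tops are at rows matching z = 59, so they are fully home. Now I pick the carrier up and hang it.

```bash
python3 - <<'E'
from h import *
c=np.array([538.5,252.9]);yaw=np.radians(-22.35);ex=np.array([np.cos(yaw),np.sin(yaw)])
q=(R.from_euler('z',67.65-70.6,degrees=True)*R.from_quat(QX)).as_quat()
bot.move_ptp([350,-450,230],QX);ptp(*M,160,QX);print(carrier_top(bot.camera("top")));bot.move_gripper(40)
go(*M,82,100);bot.pause(.1);rep();bot.move_gripper(0,45);s=rep("grip")
if 7<s['width']<13:
    go(*M,130,60);rep("lift");go(*M,250,150)
    o=c-115*ex;go(*o,250,200,q);bot.pause(.3);go(*o,173,100);bot.pause(.3);rep("front")
    go(*c,173,60);bot.pause(.5);rep("over")
    crop(bot.camera("scene"),180,190,130,100,5,"pics/w.png")
E
```

```text
(np.float64(359.7), np.float64(219.79), np.float64(14.6), 1305)
 t 102.0 tcp [ 542.5 -253.1   54.8] w 40.0 ff 0.0 F [-0.5  0.5 -0. ]
grip t 102.6 tcp [ 542. -253.   54.] w 9.9 ff 45.0 F [ 2.   0.7 -0.2]
lift t 103.5 tcp [ 541.5 -252.9  101.6] w 9.7 ff 45.0 F [-0.4  1.2 -3.5]
front t 109.0 tcp [432.3 296.8 145.4] w 9.7 ff 45.0 F [-0.2 -0.4 -3.8]
over t 111.5 tcp [538.5 252.9 145. ] w 9.4 ff 45.0 F [ 0.4 -0.1 -5. ]
```

View pics/w.png

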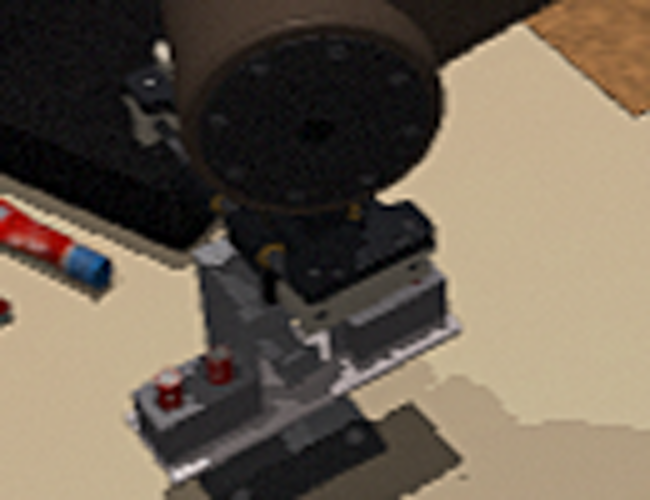

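The loaded carrier is over the hook, with the cells at (170,388) and (218,365) and the strip passing between the uprights. I'll lower it to contact, release and retreat.

```bash
python3 - <<'E'
from h import *
c=[538.5,252.9]
go(*c,148,50);bot.pause(.3);f0=bot.read_state()['contact_force'];z=148.
while z>138:
    z-=1;go(*c,z,15);bot.pause(.15);f=bot.read_state()['contact_force']-f0
    if f[2]>3: break
rep("set %.0f"%z);print(f.round(1))
bot.move_gripper(30);bot.pause(.3);rep()
go(*c,240,100);bot.move_ptp([430,-250,280],QX);bot.pause(1)
S0=cv2.imread("pics/s1.png")
f=lambda p,ox,oy:((p[0]+.5)/5-.5+ox,(p[1]+.5)/5-.5+oy)
a,b=cprobe();cv2.imwrite("pics/x.png",a[:,:,::-1])
z0=cv2.imread("pics/scene0.png")[:,:,::-1];t0=cv2.imread("pics/top0.png")[:,:,::-1]
# tab black blob then/now, tray brightness correlation shift
for n,im0,im,(x,y,w,h) in(("scene",z0,a,(205,240,70,55)),("top",t0,b,(180,195,70,50))):
    g0=cv2.cvtColor(im0[y:y+h,x:x+w].copy(),7).astype(np.float32);g=cv2.cvtColor(im[y:y+h,x:x+w].copy(),7).astype(np.float32)
    print(n,"shift px",cv2.phaseCorrelate(g0,g,cv2.createHanningWindow((w,h),cv2.CV_32F)))
    i=im[y:y+h,x:x+w];k,_,st,ce=cv2.connectedComponentsWithStats((i.max(2)<30).astype(np.uint8))
    print([(ce[j].round(1)+[x,y],st[j][4]) for j in range(1,k) if st[j][4]>20])
rep()
E
```

```text
set 142 t 114.9 tcp [538.6 252.9 115. ] w 9.2 ff 45.0 F [-3.4 -1.2  5.8]
[-3.  -1.   9.4]
 t 115.8 tcp [538.5 252.9 114. ] w 29.9 ff 0.0 F [1.4 0.1 0.1]
scene shift px ((0.5312245747726294, 0.18090261053770007), 0.9862435733830487)
[(array([237.3, 252.4]), np.int32(71)), (array([239.9, 284.3]), np.int32(222))]
top shift px ((-0.07042879410567338, 0.2901592735811924), 0.8619065794679853)
[]
 t 120.0 tcp [ 430. -250.  280.] w 30.3 ff 0.0 F [-0.2 -0.4 -0.1]
```

```bash
python3 -c "
from plant import bot
print(bot.close_job())"
```

```text
the job is handed in; nothing more can be done
None
```

The three cells on the desk are fully home in tubes 0, 2 and 3, the loaded carrier is hanging in the hook trough within a pixel of where it started, and the job was handed in at about 120 s (no verdict was shown).

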